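Show the dryer's lint screen to the inspection camera

ROBOT

A 6-joint arm with a two-finger parallel gripper is mounted at the origin on the work surface. World frame = base frame: x ahead of the robot, y to its left, z up, the work surface at z = 0. Lengths are in m, angles in degrees, forces in N, time in s.
With the tool pointing down it reaches from about 0.35 to 0.875 m from the base axis. Payload 4.2 kg.
Tool frame: the origin (TCP) lies on the front face of the gripper's body, between the roots of the fingers; the fingertips stand 70 mm ahead of it and the grasp point (between the pads) lies 51 mm ahead of it (r.nose_length is the distance from the TCP to the fingertips, in m); z points along the fingers, y is the direction in which the jaws open and shut (so a half turn about z gives the same grasp; the last joint's range is limited). The gripper opens to 87 mm and grips with 3 to 60 N. Pads are 19 mm wide; open, the fingers measure 117 mm over their backs; the gripper's body (75 mm by 190 mm) begins 51 mm behind the grasp point.
Start: joints at [-51.245, 22.042, 0.453, 0, -68.411, -14.817], TCP at [0.254, -0.571, 0.292] pointing down, gripper open.
Joint ranges: [-179.83, 179.83], [-69.29, 118.12], [-61.27, 80.66], [-181.25, 117.63], [-171.15, -9.14], [-177.46, 177.46]. Speed limits (degrees/s): [159.86, 159.86, 180, 180, 180, 180].

INTERFACE

Orientations are given as a 3x3 rotation matrix whose columns are the frame's x, y, z axes.
In Python, from station import telemetry, capture, order, r gives the robot as it stands.
- The arm moves only by the tool drive_tool, never from a script. Its argument "series" is a list of rows, each a list of 4 numbers: the shift along the tool's x, y, z as a fraction of full scale, then the turn about the tool's z as a fraction of full scale. In form: [[dx, dy, dz, turn], ...]. A call has 1 to 10 rows; each row is the pose to reach, as a shift and turn from the pose commanded when the call began, along the tool's axes at that moment; what a row does not reach only later rows make up. Full scale, the value 1, is 0.12 m for a shift and 2 rad for a turn. A row lasts 1/8 s, in which the tool goes at most 62.5 mm and 10.7 degrees, less where a joint would pass 70% of its speed; a pose out of reach is approached as far as the arm can. A call with a number of a shift or a turn outside -1 to 1 is refused whole. A call with a gripper value outside its range is refused whole. "fingers" is the finger opening in mm, from 0 to 87, set as the call begins (left out, the last holds). The fingers move at their own pace and stop on an object; the grip force is fixed at half the most. Time passes only in rows, so rows that repeat a pose let the fingers close. It gives the time, the measured TCP pose, the force and the opening at its end, in the units of the state.
- telemetry.sense(): the state, without advancing time (a new reading comes with each control period).
- capture(name): name is "side" or "top"; returns a dict with "color" (384x512x3 uint8, blue, green, red), "fx", "fy", "cx", "cy" (pixels), "eye" and "attitude" of the camera in the world. Camera axes: x right, y up, looking along -z (the intrinsics and any distortion apply to the point x, -y, -z); pixel columns grow to the right and rows downward; lengths in m; the calibration is good to about 2 mm. A picture is of the moment at which its call begins. There is no depth.
- order.finish_job(): hands the job in, once; it reports no verdict.
The state is a dict: "time_s": time; "joints": joint angles; "joint_velocities": joint speeds; "effort": joint torques, N m; "tcp_pos": TCP position; "ee_rot": TCP orientation; "wrist_force": force on the tool from outside, world axes, zero at the start; "moment": the same for the moment, N m; "gripper_width": opening from 0.0 (shut) to 1.0 (fully open).
Only numpy, scipy, OpenCV 4.12 (cv2) and the standard library are available. Lean on these libraries where they do the work, as an engineer would, in place of code of your own. Each camera call takes 0.05 s, during which the arm holds its last target. There are 200 camera calls.

TASK

Draw the wide lint screen, the one with the bow handle, up out of the filter housing and show it to the inspection camera: hold it in the air, handle up, with the mesh square to the camera's downward-slanting line of sight, its centre on that line and 16 cm in front of the lens. Finish while still holding it there, still and clear of everything else; do not touch the camera, and leave the narrow screen and the other things where they are.

Things in the scene. Friction and masses are not known exactly. Their poses are not given: they have to be found in the camera images.
- wide_screen: Wide lint screen: upright grey framed wire mesh panel, 10 thick (own x, mesh normal), 130 wide (y), 100 tall (z up), a bow handle with an open window on top, 147 tall in all. Loose, 0.10 to 0.21 kg; both faces alike. Origin: centre of its underside. Starts upright in either pocket of the housing, underside 12 above the bench (sizes in mm).
- bow_grip (a point): Centre of the bow handle's level grip bar, 136 above the wide screen's underside (148 above the bench at the start); the bar is 76 long (own y), 12 thick (x), 22 tall (z). Axes as wide_screen (sizes in mm).
- mesh_centre (a point): Centre of the wide screen's mesh panel, 50 above its underside, on the mid plane; axes as wide_screen (sizes in mm).
- housing: White twin filter housing, fixed, 160 x 160 (190 in y over its foot strips), 60 tall. Two open slot-like pockets, 13 wide (x) and 136 long (y), centred at own x = -55 and +55, 48 deep (floor at 12); each holds one screen, mesh normal along the housing's x. Origin: centre of its underside, z up (sizes in mm).
- camera: Inspection camera stand, fixed: round foot of 130 diameter and 18 tall, thin mast 30 behind the foot's centre (own +x), grey camera head on top, highest point about 360 above the bench. Origin: centre of the foot's underside; the camera looks towards own -x and 25 degrees downward (sizes in mm).
- camera_head: The camera's head. Origin: centre of the front of its round black lens (44 diameter), 25 in front of the foot's centre and 320 above the bench. Own -x is the line of sight (pitched 25 degrees below level), own y is level, own z is the picture's up, leaning 25 degrees from vertical towards the side the camera looks to (sizes in mm).
- view_point (a point): Point on the line of sight 160 in front of the lens, 252 above the bench, where the centre of the mesh belongs; axes as camera_head (sizes in mm).
- narrow_screen: The other lint screen: same thickness and total height, mesh panel 100 wide (y), with a plain solid flat tab (34 wide, 47 tall) on top instead of a bow handle. Loose, 0.12 kg. Origin: centre of its underside. Leave it in its pocket (sizes in mm).
- detergent: Bystander: white bottle, 72 diameter, 190 tall; origin at the centre of its underside (sizes in mm).
- softener: Bystander: jar, 68 diameter, 120 tall; origin at the centre of its underside (sizes in mm).
- lint_brush: Bystander: hand brush lying flat on the bench; its origin lies on its underside (sizes in mm).
- seal: Bystander: black rubber ring, 70 outer diameter, 9 high; origin at the centre of its underside (sizes in mm).
- drain_cap: Bystander: grey cap with a round stub, 60 diameter, 34 high; origin at the centre of its underside (sizes in mm).
- coin_tray: Bystander: black tray with compartments, 130 x 170 x 30; origin at the centre of its underside (sizes in mm).

How it is judged:
By the outcome, as a careful person would: the job done as asked, in the order asked, and still so for the second after the job is handed in, while the arm keeps its last pose, push and grip.
It also fails if it takes over 40 s, if anything falls off the work surface, if the arm or the gripper's body presses on something with over 40 N, if the wrist force passes 120 N, or if a joint passes its speed limit or range.

## Working session

There is one attempt and no reset: what is moved stays moved. The work goes in short steps, Python scripts to look and compute and a tool call to move; the robot and the scene stay as the last step left them, time stands still between calls to the robot, and variables do not carry over. Pictures are saved under pics/ and viewed, about 8 in all and at most 12, crops included, and the job is handed in when it is done.

Besides the shell and the picture viewer there is one more tool, called after "Request:" as name([rows], argument=value, ...), one row to a line, values as JSON. drive_tool: Moves the arm, as the interface text tells. Shift numbers are shares of 0.12 m and turn numbers shares of 2 rad, none past 1 either way. Its arguments: {"type":"object","properties":{"series":{"type":"array","items":{"type":"array","items":{"type":"number","minimum":-1,"maximum":1}}},"fingers":{"type":"number"}},"required":["series"]}

```bash
ls; mkdir -p pics; python3 - <<'E'
from station import telemetry, capture, order, r
import cv2,numpy as np
s=telemetry.sense();print(s['tcp_pos'],np.round(s['ee_rot'],3),s['time_s'])
for n in('side','top'):
    c=capture(n);cv2.imwrite(f'pics/{n}0.png',c['color']);print(n,{k:np.round(v,4).tolist() if k!='color' else 0 for k,v in c.items()})
E
```

```text
pics
[ 0.25343091 -0.57082554  0.29114006] [[-0.914 -0.406 -0.001]
 [-0.406  0.914  0.002]
 [ 0.     0.002 -1.   ]] 0.0
side {'color': 0, 'fx': 399.2105, 'fy': 399.2105, 'cx': 255.6747, 'cy': 197.8676, 'eye': [0.4593, 0.89, 0.8061], 'attitude': [[-0.9901, 0.0909, -0.1073], [-0.1404, -0.599, 0.7883], [0.0073, 0.7956, 0.6058]]}
top {'color': 0, 'fx': 374.1305, 'fy': 374.1305, 'cx': 261.84, 'cy': 190.3605, 'eye': [0.5036, 0.1063, 1.0583], 'attitude': [[0.0168, 0.9969, -0.0765], [-0.9999, 0.0167, -0.002], [-0.0007, 0.0765, 0.9971]]}
```

View pics/side0.png

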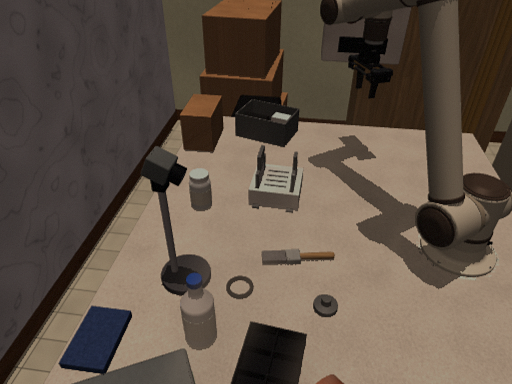

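View pics/top0.png

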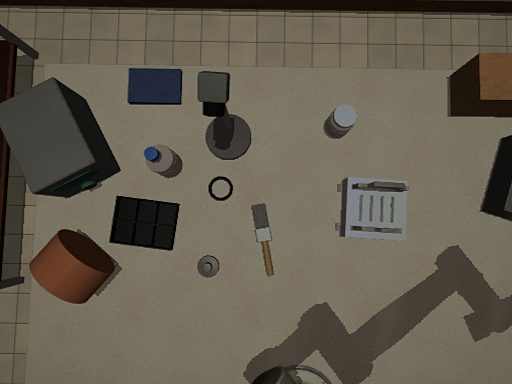

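The bench shows the housing near (375,209) in the top view, the camera foot near (228,137) and its head near (213,90). I'll enlarge the housing and camera from both views.

```bash
python3 - <<'E'
import cv2,numpy as np
s=cv2.imread('pics/side0.png');t=cv2.imread('pics/top0.png')
f=lambda im,x,y,w,h:cv2.resize(im[y:y+h,x:x+w],(400,300),interpolation=cv2.INTER_CUBIC)
m=np.vstack([np.hstack([f(t,325,165,100,75+15),f(s,230,140,100,75)]),np.hstack([f(t,170,65,100,100),f(s,125,140,100,75)])])
m=np.clip(m.astype(float)*1.6,0,255).astype('uint8')
cv2.imwrite('pics/m1.png',m)
E
```

```text
(no output)
```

View pics/m1.png

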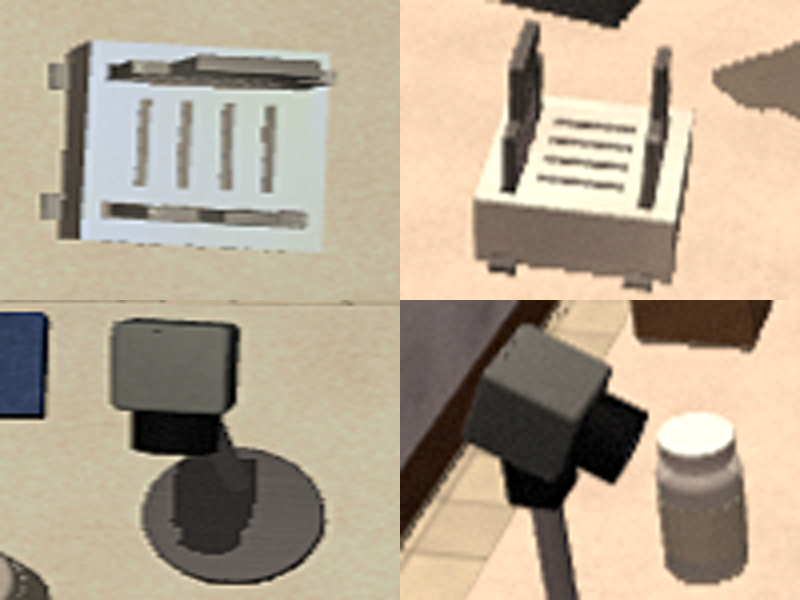

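```bash
cat > h.py <<'E'
import cv2,numpy as np
from station import telemetry, capture, order, r
def ray(c,p):
    d=np.array([(p[0]-c['cx'])/c['fx'],-(p[1]-c['cy'])/c['fy'],-1.]);return np.array(c['eye']),np.array(c['attitude'])@d
def onz(c,p,z):
    e,d=ray(c,p);return e+d*(z-e[2])/d[2]
def proj(c,P):
    q=np.array(c['attitude']).T@(np.asarray(P)-c['eye']);return np.array([c['cx']-c['fx']*q[0]/q[2],c['cy']+c['fy']*q[1]/q[2]])
E
python3 - <<'E'
from h import *
t=capture('top');s=capture('side');im=t['color']
hsv=cv2.cvtColor(im,cv2.COLOR_BGR2HSV)
roi=np.zeros(im.shape[:2],np.uint8);roi[170:250,330:420]=1
b,g,rr=[im[...,i].astype(int) for i in range(3)]
m=((b>rr-3)&(g>95)).astype(np.uint8)*roi
c=max(cv2.findContours(m,0,2)[0],key=cv2.contourArea)
hull=cv2.convexHull(c)
W=np.array([onz(t,p[0],.06)[:2] for p in hull]).astype(np.float32)
R=cv2.minAreaRect(W*1000);print('housing',R,cv2.boundingRect(c))
# foot
F=[onz(t,p,.018) for p in((206.25,136.7),(251.25,136.7),(228.75,114),(228.75,159.3))];print('foot',np.round(F,4).tolist(),np.mean(F,0))
# head box mask
roi[:]=0;roi[68:104,190:235]=1
m=((cv2.cvtColor(im,cv2.COLOR_BGR2GRAY)>45)&(hsv[...,1]<45)).astype(np.uint8)*roi
c=max(cv2.findContours(m,0,2)[0],key=cv2.contourArea);print(cv2.boundingRect(c),cv2.contourArea(c))
W=np.array([onz(t,p[0],.355)[:2] for p in cv2.convexHull(c)]).astype(np.float32)
print('head',cv2.minAreaRect(W*1000))
print('lens',onz(t,(214,116),.33))
E
```

```text
housing ((537.1203002929688, -196.01345825195312), (159.41433715820312, 159.4524383544922), 87.20330047607422) (345, 177, 62, 64)
foot [[0.7325, 0.2676, 0.018], [0.7346, 0.1408, 0.018], [0.7988, 0.2057, 0.018], [0.6693, 0.2027, 0.018]] [0.73380857 0.20420172 0.018     ]
(196, 72, 31, 31) 747.0
head ((755.7568969726562, 209.38726806640625), (58.65895080566406, 56.217586517333984), 87.27735137939453)
lens [0.70573905 0.20505779 0.33      ]
```

```bash
python3 - <<'E'
from h import *
t=capture('top');s=capture('side')
a=np.radians(-2.8);ux=np.array([np.cos(a),np.sin(a),0]);uy=np.array([-ux[1],ux[0],0])
H=np.array([.537,-.196,0])
for nm,sg in(('+',1),('-',-1)):
  for k,hb,hp in(('wide',.038,.065),('narrow',.017,.05)):
    for y,z in((hb,.159),(-hb,.159),(hp,.112),(-hp,.112)):
      P=H+ux*.055*sg+uy*y+[0,0,z]
      p=proj(t,P);q=proj(s,P)
      print(nm,k,y,z,'top mosaic',np.round([(p[0]-325)*4,(p[1]-165)*10/3]),'side',np.round([(q[0]-230)*4+400,(q[1]-140)*4]))
S=telemetry.sense();T=np.array(S['tcp_pos']);E=np.array(S['ee_rot'])
tilt=np.degrees(np.arctan2(E[1,1],E[0,1]));print('tool y az',tilt)
for sg in(1,-1):
  G=H+ux*.055*sg;print(G,'tool shift /0.12 to above at z.30',E.T@(np.r_[G[:2],.30]-T)/.12)
E
```

```text
+ wide 0.038 0.159 top mosaic [193.  62.] side [515.  68.]
+ wide -0.038 0.159 top mosaic [319.  68.] side [532.  19.]
+ wide 0.065 0.112 top mosaic [129.  65.] side [508. 137.]
+ wide -0.065 0.112 top mosaic [334.  76.] side [537.  53.]
+ narrow 0.017 0.159 top mosaic [228.  63.] side [520.  54.]
+ narrow -0.017 0.159 top mosaic [284.  67.] side [528.  32.]
+ narrow 0.05 0.112 top mosaic [152.  66.] side [512. 127.]
+ narrow -0.05 0.112 top mosaic [310.  75.] side [534.  62.]
- wide 0.038 0.159 top mosaic [185. 214.] side [657.  83.]
- wide -0.038 0.159 top mosaic [313. 221.] side [668.  33.]
- wide 0.065 0.112 top mosaic [121. 210.] side [649. 153.]
- wide -0.065 0.112 top mosaic [327. 221.] side [667.  66.]
- narrow 0.017 0.159 top mosaic [221. 216.] side [660.  69.]
- narrow -0.017 0.159 top mosaic [277. 219.] side [665.  46.]
- narrow 0.05 0.112 top mosaic [145. 211.] side [651. 142.]
- narrow -0.05 0.112 top mosaic [304. 220.] side [665.  76.]
tool y az 113.936532304733
[ 0.59193434 -0.19868674  0.        ] tool shift /0.12 to above at z.30 [-3.83645078  1.69260677 -0.066711  ]
[ 0.48206566 -0.19331326  0.        ] tool shift /0.12 to above at z.30 [-3.01778981  2.10500448 -0.06635437]
```

The side and top overlays agree that the wide screen is in the housing's +x pocket. The jaws can only point down, so I'll grip the bar by its ends (along y). I'll then pivot the screen 25° in the grip against the pocket lip.

Request:
drive_tool([
  [-0.5,0.22,0,0.08],
  [-1,0.44,0,0.16],
  [-1,0.44,0,0.2333],
  [-1,0.44,0,0.2333],
], fingers=87)

```text
time_s: 0.8
tcp_pos: [0.3425, -0.4736, 0.2924]
ee_rot: [[-0.999, 0.045, 0.0], [0.045, 0.999, -0.0], [-0.0, -0.0, -1.0]]
wrist_force: [0.1, -0.4, 0.2]
gripper_width: 1.0
```

```bash
cat >> h.py <<'E'
def need(P,az):
    S=telemetry.sense();T=np.array(S['tcp_pos']);E=np.array(S['ee_rot'])
    a=np.degrees(np.arctan2(E[1,1],E[0,1]))
    print('t',S['time_s'],'tcp',np.round(T,4),'yaz',a,'shift',np.round(E.T@(np.array(P)-T)/.12,3),'turn',np.radians(a-az)/2,'F',np.round(S['wrist_force'],1),'w',S['gripper_width']*87, 'tilt',np.round(E[:,2],3))
E
python3 -c "
from h import *
need([.592,-.1987,.30],87.2)"
```

```text
t 0.8 tcp [ 0.3425 -0.4736  0.2924] yaz 87.40694835173018 shift [-1.973  2.383 -0.063] turn 0.0018059650596334396 F [ 0.1 -0.4  0.2] w 87.04045105821197 tilt [ 0. -0. -1.]
```

Request:
drive_tool([
  [-0.4,0.4,0,0.0018],
  [-0.8,0.8,0,0.0018],
  [-1,1,0,0.0018],
  [-1,1,0,0.0018],
])

```text
time_s: 1.3
tcp_pos: [0.4691, -0.3593, 0.2919]
ee_rot: [[-0.999, 0.047, 0.0], [0.047, 0.999, 0.0], [-0.0, 0.0, -1.0]]
wrist_force: [-0.3, 0.3, -0.7]
gripper_width: 0.998
```

Request:
drive_tool([
  [-0.4,0.4,0,0],
  [-0.8,0.8,0,0],
  [-0.97,1,0,0],
  [-0.97,1,0,0],
])

```text
time_s: 1.8
tcp_pos: [0.5911, -0.2461, 0.2914]
ee_rot: [[-0.999, 0.049, -0.001], [0.049, 0.999, 0.0], [0.001, 0.0, -1.0]]
wrist_force: [-0.4, -0.1, -0.2]
gripper_width: 1.004
```

Request:
drive_tool([
  [0,0.2,0,0],
  [0,0.38,0,0],
  [0,0.38,0,0],
  [0,0.38,0,0],
])

```text
time_s: 2.3
tcp_pos: [0.5921, -0.2016, 0.2925]
ee_rot: [[-0.999, 0.053, 0.0], [0.053, 0.999, -0.0], [-0.0, -0.0, -1.0]]
wrist_force: [0.0, 0.1, -0.1]
gripper_width: 1.002
```

```bash
python3 - <<'E'
from h import *
need([.592,-.1987,.199],87.2)
s=capture('side');t=capture('top')
f=lambda im,x,y,w,h:cv2.resize(im[y:y+h,x:x+w],(400,300),interpolation=cv2.INTER_CUBIC)
m=np.hstack([f(t['color'],320,130,133,100),f(s['color'],220,80,133,100)])
cv2.imwrite('pics/m2.png',np.clip(m*1.6,0,255).astype('uint8'))
E
```

```text
t 2.3 tcp [ 0.5921 -0.2016  0.2925] yaz 86.98397810384866 shift [0.003 0.024 0.779] turn -0.0018851466721211314 F [ 0.   0.1 -0.1] w 87.21051966220844 tilt [ 0. -0. -1.]
```

View pics/m2.png

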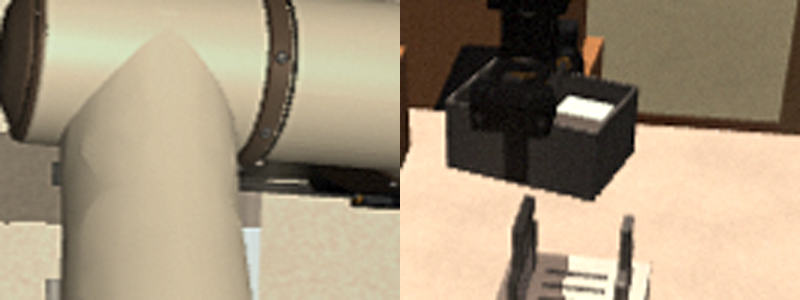

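The fingers are centred above the bar at side-crop column 517, with the bow screen just below. I'll go down in small steps and watch the force.

Request:
drive_tool([
  [0,0.024,0.2,-0.0015],
  [0,0.024,0.4,-0.0015],
  [0,0.024,0.47,-0.0015],
  [0,0.024,0.5,-0.0015],
  [0,0.024,0.52,-0.0015],
  [0,0.024,0.54,-0.0015],
  [0,0.024,0.56,-0.0015],
  [0,0.024,0.58,-0.0015],
])

```text
time_s: 3.4
tcp_pos: [0.5927, -0.1981, 0.2227]
ee_rot: [[-0.999, 0.049, 0.0], [0.049, 0.999, -0.0], [-0.0, -0.0, -1.0]]
wrist_force: [-1.0, -0.2, -0.0]
gripper_width: 1.0
```

Request:
drive_tool([
  [0,0,0.06,0],
  [0,0,0.12,0],
  [0,0,0.17,0],
  [0,0,0.198,0],
  [0,0,0.198,0],
])

```text
time_s: 4.03
tcp_pos: [0.5925, -0.1981, 0.1985]
ee_rot: [[-0.999, 0.049, -0.001], [0.049, 0.999, 0.0], [0.001, 0.0, -1.0]]
wrist_force: [0.4, 0.2, 0.3]
gripper_width: 1.002
```

Request:
drive_tool([
  [0,0,0,0],
  [0,0,0,0],
  [0,0,0,0],
  [0,0,0,0],
  [0,0,0,0],
  [0,0,0,0],
  [0,0,0,0],
  [0,0,0,0],
], fingers=60)

```text
time_s: 5.03
tcp_pos: [0.5929, -0.1985, 0.1995]
ee_rot: [[-0.999, 0.049, 0.001], [0.049, 0.999, -0.001], [-0.001, -0.001, -1.0]]
wrist_force: [0.2, -3.2, 4.3]
gripper_width: 0.872
```

Opening is 75.9 mm, so the 76 mm bar is held by its ends. Next I lift until about 7 mm is left in the pocket.

Request:
drive_tool([
  [0,0,-0.08,0],
  [0,0,-0.16,0],
  [0,0,-0.24,0],
  [0,0,-0.31,0],
  [0,0,-0.34,0],
  [0,0,-0.34,0],
])

```text
time_s: 5.78
tcp_pos: [0.5926, -0.1981, 0.2399]
ee_rot: [[-0.999, 0.049, 0.0], [0.049, 0.999, 0.0], [-0.0, 0.0, -1.0]]
wrist_force: [1.1, -0.1, -1.6]
gripper_width: 0.874
```

```bash
cat > look.py <<'E'
from h import *
import sys
n,x,y,w=sys.argv[1],*map(int,sys.argv[2:5]);h_=w*3//4
need([.592,-.1987,.240],87.2)
s=capture('side')['color'];m=cv2.resize(s[y:y+h_,x:x+w],(640,480),interpolation=cv2.INTER_CUBIC)
cv2.imwrite(f'pics/{n}.png',np.clip(m*1.6,0,255).astype('uint8'))
E
python3 look.py l1 230 110 100
```

```text
t 5.775 tcp [ 0.5926 -0.1981  0.2399] yaz 87.164227477347 shift [ 0.005 -0.006 -0.001] turn -0.00031217415101959724 F [ 1.1 -0.1 -1.6] w 76.07459064348107 tilt [ 0.  0. -1.]
```

View pics/l1.png

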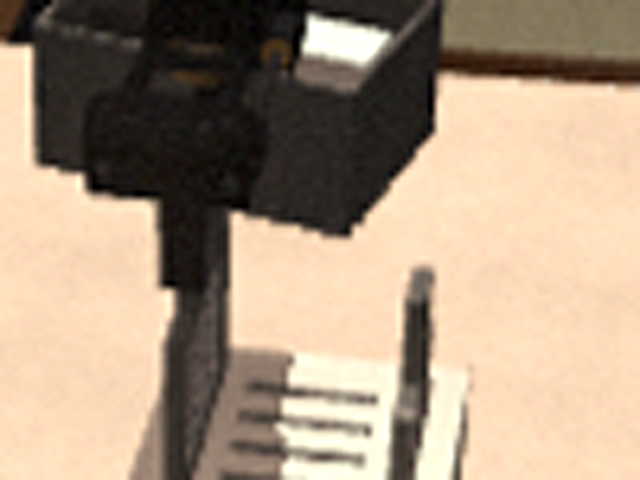

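The screen has risen with the gripper (edge at crop column 175–225) and the narrow screen is still in place. Now I pivot along the computed arc.

Request:
drive_tool([
  [0.05,0,0,0],
  [0.107,0,0,0],
  [0.155,0,0.004,0],
  [0.2,0,0.009,0],
  [0.247,0,0.016,0],
  [0.293,0,0.025,0],
  [0.338,0,0.037,0],
  [0.383,0,0.05,0],
])

```text
time_s: 6.82
tcp_pos: [0.5466, -0.196, 0.234]
ee_rot: [[-0.999, 0.049, 0.001], [0.049, 0.999, -0.0], [-0.001, -0.0, -1.0]]
wrist_force: [2.7, -1.5, -0.4]
gripper_width: 0.875
```

Request:
drive_tool([
  [0.044,0,0.016,0],
  [0.089,0,0.033,0],
  [0.089,0,0.033,0],
  [0.089,0,0.033,0],
])

```text
time_s: 7.32
tcp_pos: [0.5357, -0.1951, 0.2295]
ee_rot: [[-0.999, 0.049, -0.001], [0.049, 0.999, 0.0], [0.001, 0.0, -1.0]]
wrist_force: [1.2, -1.4, -0.7]
gripper_width: 0.873
```

```bash
python3 look.py l2 230 110 100
```

```text
t 7.325 tcp [ 0.5357 -0.1951  0.2295] yaz 87.17188287416724 shift [-0.47  -0.006 -0.088] turn -0.0002453682109896474 F [ 1.2 -1.4 -0.7] w 75.95411770178698 tilt [-0.001  0.    -1.   ]
```

View pics/l2.png

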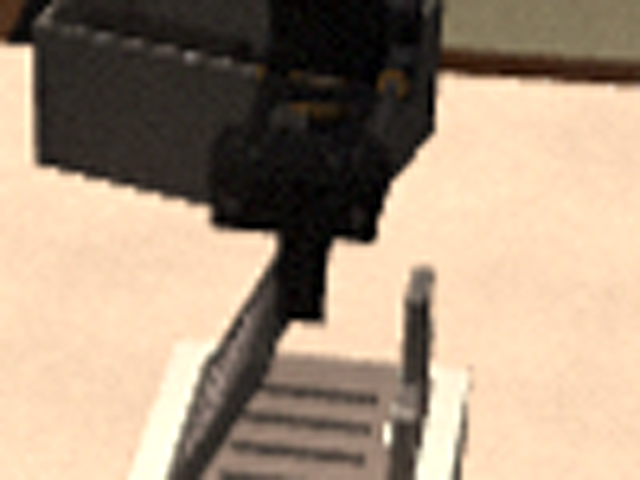

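Tilted as planned; there is a few N at the lip. I'll slide it out and up, then compute the target.

Request:
drive_tool([
  [0.006,0,-0.03,0],
  [0.014,0,-0.08,0],
  [0.02,0,-0.2,0],
  [0.02,0,-0.4,0],
  [0.02,0,-0.65,0],
  [0.02,0,-0.85,0],
  [0.02,0,-1,0],
  [0.02,0,-1,0],
])

```text
time_s: 8.38
tcp_pos: [0.5337, -0.1953, 0.3519]
ee_rot: [[-0.999, 0.049, 0.003], [0.049, 0.999, -0.0], [-0.003, -0.0, -1.0]]
wrist_force: [-0.5, -0.9, -1.8]
gripper_width: 0.871
```

```bash
cat >> h.py <<'E'
def target(yaw=-2.5,th=25.,foot=(.7338,.2042)):
    a=np.radians(yaw);x=np.array([np.cos(a),np.sin(a),0]);p=np.radians(25);t=np.radians(th)
    view=np.r_[foot,.32]-.025*x-.16*(np.cos(p)*x+[0,0,np.sin(p)])
    g=view+.086*(-np.sin(t)*x+[0,0,np.cos(t)])
    return view,g+[0,0,.051]
E
python3 - <<'E'
from h import *
v,g=target();print(v,g);need(g,87.5)
s=capture('side')['color'];m=cv2.resize(s[60:180,220:380],(800,600),interpolation=cv2.INTER_CUBIC)
cv2.imwrite('pics/l3.png',np.clip(m*1.6,0,255).astype('uint8'))
E
```

```text
[0.56395257 0.2116157  0.25238108] [0.52764199 0.21320105 0.38132355]
t 8.375 tcp [ 0.5337 -0.1953  0.3519] yaz 87.17042893670295 shift [ 0.218  3.397 -0.247] turn -0.0028760500869161026 F [-0.5 -0.9 -1.8] w 75.81829269727463 tilt [ 0.003 -0.    -1.   ]
```

View pics/l3.png

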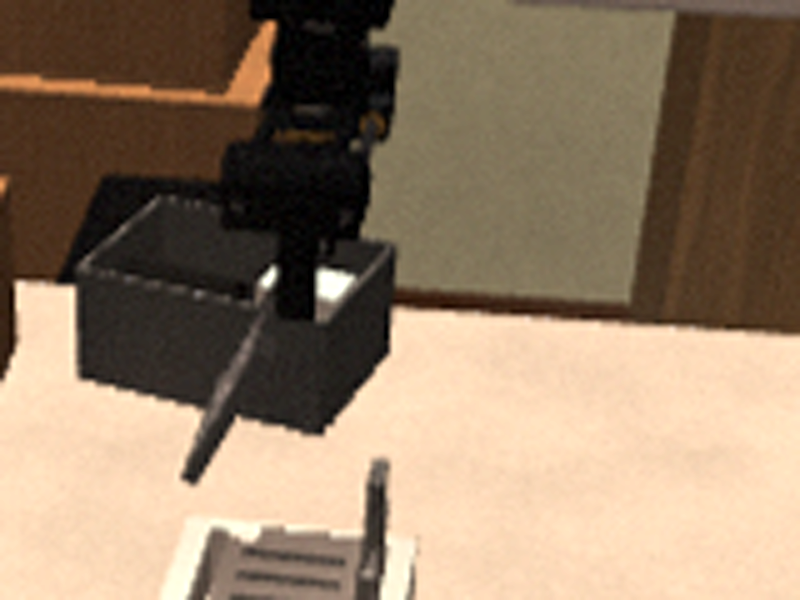

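The screen hangs tilted and free, with its near edge running from (265,315) to (190,478) in the crop. Moving to the camera.

Request:
drive_tool([
  [0.05,0.1,-0.08,0],
  [0.1,0.3,-0.16,0],
  [0.15,0.5,-0.247,0],
  [0.2,0.7,-0.247,0],
  [0.2,0.9,-0.247,0],
  [0.2,1,-0.247,0],
])

```text
time_s: 9.18
tcp_pos: [0.515, -0.0728, 0.3793]
ee_rot: [[-0.999, 0.048, -0.001], [0.048, 0.999, 0.0], [0.001, 0.0, -1.0]]
wrist_force: [-0.1, 0.4, -2.0]
gripper_width: 0.869
```

Request:
drive_tool([
  [0,0.2,0,0],
  [0,0.4,0,0],
  [0,0.6,0,0],
  [0,0.8,0,0],
  [0,1,0,0],
])

```text
time_s: 9.8
tcp_pos: [0.5212, 0.0464, 0.3792]
ee_rot: [[-0.999, 0.05, -0.001], [0.05, 0.999, -0.0], [0.001, -0.0, -1.0]]
wrist_force: [0.2, 0.2, -1.6]
gripper_width: 0.87
```

Request:
drive_tool([
  [0,0.2,0,0],
  [0,0.4,0,0],
  [0,0.6,0,0],
  [0,0.8,0,0],
  [0,0.95,0,0],
  [0,1,0,0],
])

```text
time_s: 10.55
tcp_pos: [0.5274, 0.1663, 0.3791]
ee_rot: [[-0.999, 0.049, -0.001], [0.049, 0.999, -0.0], [0.001, -0.001, -1.0]]
wrist_force: [0.2, 0.4, -2.2]
gripper_width: 0.868
```

```bash
python3 - <<'E'
from h import *
v,g=target();need(g,87.5)
s=capture('side')['color'];cv2.imwrite('pics/raw.png',s);m=cv2.resize(s[90:270,110:350],(800,600),interpolation=cv2.INTER_CUBIC)
cv2.imwrite('pics/l4.png',np.clip(m*1.6,0,255).astype('uint8'))
E
```

```text
t 10.55 tcp [0.5274 0.1663 0.3791] yaz 87.21793699206421 shift [ 0.017  0.39  -0.019] turn -0.002461464093279213 F [ 0.2  0.4 -2.2] w 75.5186310259431 tilt [-0.001 -0.    -1.   ]
```

View pics/l4.png

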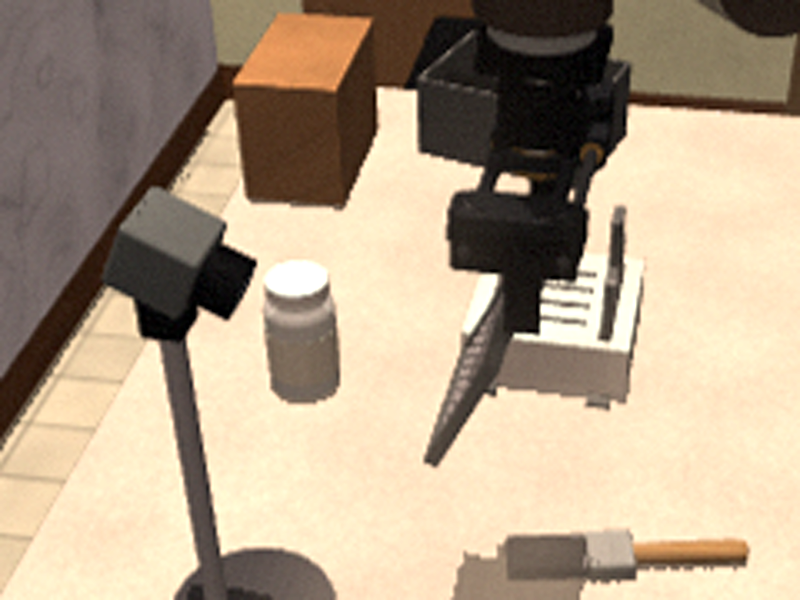

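The screen is intact in the grip at about (470,370), clear of the camera. I'll finish the shift, then check the tilt by overlaying the predicted near corners.

Request:
drive_tool([
  [0.01,0.15,-0.01,-0.0025],
  [0.017,0.3,-0.019,-0.0025],
  [0.017,0.39,-0.019,-0.0025],
  [0.017,0.39,-0.019,-0.0025],
  [0.017,0.39,-0.019,-0.0025],
  [0.017,0.39,-0.019,-0.0025],
])

```text
time_s: 11.35
tcp_pos: [0.5277, 0.212, 0.3817]
ee_rot: [[-0.999, 0.045, -0.0], [0.045, 0.999, -0.0], [0.0, -0.0, -1.0]]
wrist_force: [0.7, 0.7, -2.0]
gripper_width: 0.869
```

```bash
cat > chk.py <<'E'
from h import *
import sys
v,g=target();need(g,87.5)
S=telemetry.sense();T=np.array(S['tcp_pos']);E=np.array(S['ee_rot']);G=T+.051*E[:,2];uy=E[:,1];ux=-E[:,0]
s=capture('side');x0,y0,w=190,155,80
im=np.clip(s['color']*1.6,0,255).astype('uint8')
m=cv2.resize(im[y0:y0+w*3//4,x0:x0+w],(800,600),interpolation=cv2.INTER_CUBIC)
for th,col in((21,(255,0,0)),(25,(0,200,0)),(29,(0,0,255))):
    a=np.radians(th);u=-np.sin(a)*ux+[0,0,np.cos(a)];n=np.cos(a)*ux+[0,0,np.sin(a)]
    q=[]
    for y,z in((.065,.1),(.065,0),(-.065,0)):
        q.append((proj(s,G+uy*y+u*(z-.136)+n*.005)-[x0-.5,y0-.5])*10)
    cv2.polylines(m,[np.int32(q)],False,col,1); print(th,np.round(q).tolist())
    q=[(proj(s,G+uy*.065+u*(z-.136)-n*.005)-[x0-.5,y0-.5])*10 for z in(.1,0)]
    cv2.polylines(m,[np.int32(q)],False,col,1); print(np.round(q).tolist())
cv2.imwrite(f'pics/{sys.argv[1]}.png',m)
E
python3 chk.py c1
```

```text
t 11.35 tcp [0.5277 0.212  0.3817] yaz 87.42519269255804 shift [0.001 0.01  0.003] turn -0.0006528169097069117 F [ 0.7  0.7 -2. ] w 75.62874372548676 tilt [-0. -0. -1.]
21 [[634.0, 572.0], [470.0, 886.0], [590.0, 519.0]]
[[680.0, 592.0], [512.0, 904.0]]
25 [[623.0, 566.0], [431.0, 867.0], [555.0, 501.0]]
[[668.0, 588.0], [472.0, 887.0]]
29 [[613.0, 559.0], [392.0, 847.0], [521.0, 482.0]]
[[656.0, 583.0], [433.0, 869.0]]
```

View pics/c1.png

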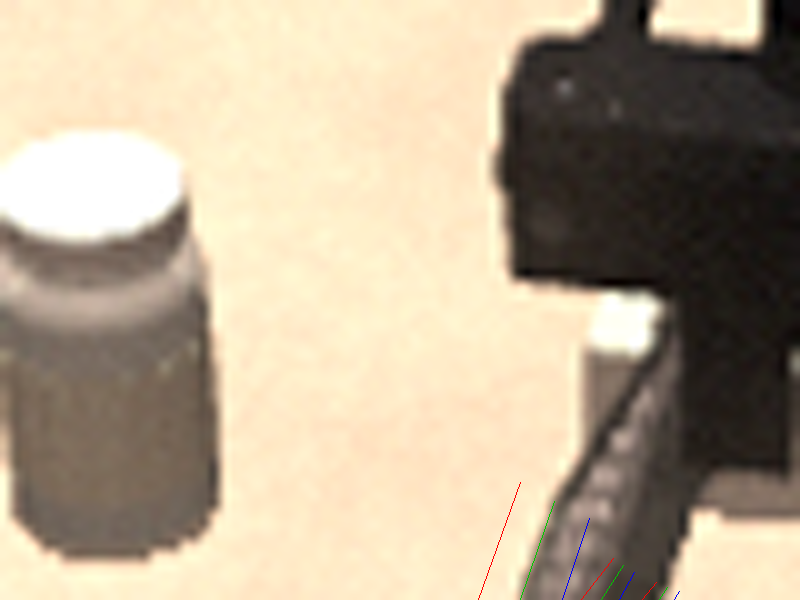

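The crop sits too high, but the bottom edge already follows the 25° (green) line near (540,550). I'll crop lower and nudge y by the remaining 1 mm.

Request:
drive_tool([
  [0,0.01,0,0],
  [0,0.01,0,0],
  [0,0.01,0,0],
  [0,0.01,0,0],
  [0,0.01,0,0],
  [0,0.01,0,0],
])

```text
time_s: 12.15
tcp_pos: [0.5278, 0.2136, 0.3817]
ee_rot: [[-0.999, 0.044, -0.0], [0.044, 0.999, 0.0], [0.0, 0.0, -1.0]]
wrist_force: [-0.1, 0.4, -2.3]
gripper_width: 0.874
```

```bash
sed -i 's/190,155,80/190,193,80/' chk.py; python3 chk.py c2
```

```text
t 12.15 tcp [0.5278 0.2136 0.3817] yaz 87.45587011646504 shift [ 0.001 -0.003  0.003] turn -0.00038510588310337944 F [-0.1  0.4 -2.3] w 76.04723632717263 tilt [-0.  0. -1.]
21 [[633.0, 197.0], [468.0, 512.0], [588.0, 143.0]]
[[678.0, 217.0], [511.0, 530.0]]
25 [[622.0, 191.0], [429.0, 493.0], [553.0, 126.0]]
[[666.0, 213.0], [470.0, 513.0]]
29 [[612.0, 184.0], [391.0, 472.0], [519.0, 106.0]]
[[655.0, 208.0], [431.0, 494.0]]
```

View pics/c2.png

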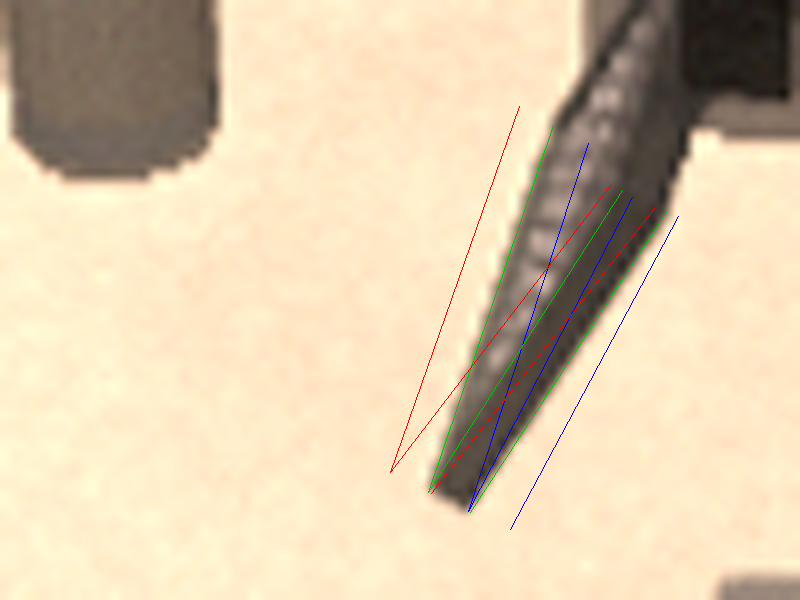

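The tilt matches 25° to within about half a degree: corners at (430,493) and (470,512) lie on the green lines. As a last check, I'll measure the camera's yaw and lens position a second time.

```bash
python3 - <<'E'
from h import *
s=capture('side');t=capture('top')
print('lens side proj',proj(s,[.7088,.2053,.32]),'top proj rim',proj(t,[.7088-.0093,.2053,.34]))
g=cv2.GaussianBlur(cv2.cvtColor(cv2.imread('pics/top0.png'),cv2.COLOR_BGR2GRAY),(3,3),0).astype(float)
for nm,c0,c1,r0,r1,z in(('back',202,226,67,78,.35),('front',202,226,98,107,.35),('lens',206,222,110,121,.335)):
    P=[]
    for c in range(c0,c1):
        d=np.abs(np.diff(g[r0:r1,c]));k=int(d.argmax());w=d[max(k-1,0):k+2]
        P.append((c,r0+.5+(np.arange(max(k-1,0),max(k-1,0)+len(w))*w).sum()/w.sum()))
    P=np.array(P,np.float32);vx,vy,x,y=cv2.fitLine(P,cv2.DIST_HUBER,0,.01,.01).ravel()
    A=onz(t,(x-12*vx,y-12*vy),z);B=onz(t,(x+12*vx,y+12*vy),z);D=A-B
    print(nm,np.round((vx,vy,x,y),3),'yaw',np.degrees(np.arctan2(D[1],D[0]))-90)
E
```

```text
lens side proj [184.06462355 176.51264819] top proj rim [213.13550384 117.72608162]
back [9.9800e-01 6.7000e-02 2.1530e+02 7.1107e+01] yaw -3.0118669508830607
front [9.97000e-01 7.50000e-02 2.15300e+02 1.01886e+02] yaw -3.4562685155485298
lens [9.99000e-01 3.30000e-02 2.12200e+02 1.16073e+02] yaw -0.986361998776232
```

```bash
python3 -c "
from h import *
v,g=target();need(g,87.5);print(np.abs(telemetry.sense()['joint_velocities']).max());print(order.finish_job())"
```

```text
t 12.3 tcp [0.5278 0.2136 0.3816] yaz 87.45722169856296 shift [ 0.001 -0.003  0.003] turn -0.00037331110424347695 F [ 0.3 -0.4 -1.1] w 75.36525759537888 tilt [-0. -0. -1.]
0.07761199600723094
the job is handed in; nothing more can be done
None
```

I drew the wide screen out of the housing's +x pocket and handed the job in at 12.3 s with the arm still holding it in front of the inspection camera. The tool only points down, so I gripped the bow bar by its two ends. I then tilted the screen 25° in the grip against the pocket lip.

**Last checks**
- **Position:** the tool was within about 0.5 mm of its computed target, and the jaw direction within 0.1°. The target depends on the measured camera position, which is good to a few mm.
- **Tilt:** in the side picture the panel's outline lay on the predicted 25° lines, within about half a degree by eye.
- **Stillness and grip:** the fastest joint was moving under 0.1°/s. The jaws held the 76 mm bar, with about 1–2 N at the wrist.
- **Clearance:** the pictures showed the screen clear of the camera and everything else. The narrow screen was still in its pocket after the wide one was lifted out.

**What disagreed**
- **Camera yaw:** two head edges gave −3.0° and −3.5°, the lens edge gave −1.0°. I used −2.5°, so squareness sideways is uncertain by about 1°.
- **Lens position:** in the side view the lens was predicted about 3 pixels (roughly 6 mm) from where I read it by eye. In the top view the difference was about 2 pixels. I took this as reading error and did not correct for it.

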